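# Close the tea tin and lift off only its outer lid

## Task

Clear and close the open tea tin: take the measure that stands in it by its handle and hang it by its eye on the peg of the stand, then lift the nested pair of lids together by the inner lid's black stem, lower them onto the tin until the inner lid sits fully home, and let go. Then lift the outer lid alone straight up by its collar, so that it can be taken for washing, leaving the inner lid seated and undisturbed on the tin and the measure on its peg. Keep the two lids together until the inner one is home, do not shove the tin about or disturb the other things on the worktop, and finish while holding the outer lid still, in the air, clear above the top of the stem and touching nothing else.

Things in the scene. Friction and masses are not known exactly. Their poses are not given: they have to be found in the camera images.
- tea_tin: open round plain steel tea tin, loose, about 0.8 kg, 98 mm outer and 92 mm inner diameter, 80 mm high, floor 3 mm thick. Origin: centre of its underside, z up.
- measure: steel measure, 70 g, upright in the tin: round bowl 36 mm wide, 30 high; flat upright handle 30 mm wide (along its y), 5 thick (along its x), at the bowl's side, 20 mm from the bowl's axis toward its +x, reaching 155 mm above the bowl's underside; a 20 mm round eye goes through the handle's top along x. Origin: centre of the bowl's underside, z up the handle.
- measure_eye (a point): centre of the eye, on the handle's mid-plane, 140 mm above the measure's underside, 15 mm below the handle's top; axes as the measure's (x through the eye).
- measure_grip (a point): point on the handle's centre line 28 mm below the eye's centre (112 mm above the measure's underside; 35 mm above the tin's rim while it stands in the tin), a good place to grip across the 30 mm width of the handle, so that the peg can pass between the fingers through the eye.
- peg_stand: fixed stand: wooden base 100 x 100 x 10 mm; dark steel post, 12 mm diameter, 201 high, at 30 mm toward its +x; from the post's top a straight peg, 7 mm diameter, runs toward its -x (roughly to the robot) to 75 mm from the post's axis, rising 8 mm to a ball tip of 10 mm. Origin: centre of the base's underside, z up.
- peg_mid (a point): point on the peg's axis 40 mm from the post's axis, 197 mm above the worktop, where the eye should hang; axes as the stand's (-x points along the peg to its tip, the peg rises 0.11 rad that way).
- peg_tip (a point): outer end of the peg's ball tip, 201 mm above the worktop, 35 mm from peg_mid; axes as the stand's.
- inner_lid: inner lid, 150 g, under the outer lid: aluminium plug 86 mm wide, 8 deep; on it a flange 96 mm wide, 4 thick, that rests on the tin's rim; a black central stem, 16 mm diameter, comes up through the outer lid's collar to 86 mm above the underside; a 23 mm boss at its foot, 7 high, centres the outer lid. Origin: underside centre, z up; home on the tin it is 72 mm above the tin's origin.
- stem_grip (a point): point on the stem's axis 76 mm above the inner lid's underside, 10 mm below the stem's top and 24 mm above the outer lid's collar; gripped here both lids come up together.
- outer_lid: outer lid, 120 g, plain steel, lying loosely on the inner lid's flange: 108 mm wide; skirt 10 mm deep, 104 inside; 4 mm top; round its centre hole an upright collar, 40 mm outer, 26 inner diameter, 36 high, top 50 mm above the skirt's lower edge. Origin: centre of the skirt's lower edge, z up; nested it is 2 mm above the inner lid's origin.
- collar_grip (a point): point on the collar's axis 41 mm above the outer lid's origin, 9 mm below the collar's top and 27 mm above the lid's flat top; the collar is gripped here across 40 mm with the stem, which ends 43 mm above this point, standing between the fingers.
- mill_1: bystander: small salt mill, 44 mm diameter, 90 mm high, behind the work. Origin: centre of its underside.
- tin_2: bystander: flat food tin, 86 mm diameter, 40 mm high. Origin: centre of its underside.
- tape_1: bystander: roll of tape lying flat, 104 mm diameter, 25 mm high. Origin: centre of its underside.
- scoop: bystander: steel flour scoop, 56 x 232 x 57 mm, lying at the front left. Origin: centre of its underside.
Not all that is in view belongs to the job. What is shaped like the outer_lid but green or orange is not meant.

How it is judged:
By the outcome, as a careful person would: the job done as asked, in the order asked, and still so for the second after the job is handed in, while the arm keeps its last pose, push and grip.
It also fails if it takes over 61 s, if anything falls off the work surface, if the arm or the gripper's body presses on something with over 40 N, if the wrist force passes 120 N, or if a joint passes its speed limit or range.

## Robot

A 6-joint arm with a two-finger parallel gripper is mounted at the origin on a cart in front of the work surface, level with it; the furniture and walls round the work are solid. World frame = base frame: x ahead of the robot, y to its left, z up, the work surface at z = 0. Lengths are in mm, angles in degrees, forces in N, time in s.
With the tool pointing down it reaches from about 350 to 850 mm from the base axis. Payload 8.1 kg.
Tool frame: the origin (TCP) lies between the finger pads; the fingertips stand 25 mm ahead of it and the grasp point (between the pads) lies 6 mm ahead of it (r.tcp_to_tips is the distance from the TCP to the fingertips, in mm); z points along the fingers, y is the line along which they close (so a half turn about z gives the same grasp; the last joint's range is limited). The gripper opens to 85 mm and grips with 20 to 120 N. Pads are 22 mm wide; open, the fingers measure 114 mm over their backs; the gripper's body (76 mm by 85 mm) begins 54 mm behind the grasp point. The pads swing forward as they close: fully open they stand 13 mm farther back than shut.
Start: joints at [-75.94, 7.471, 85.268, -0, 87.261, -4.893], TCP at [194.9, -567.468, 256.292] pointing down, gripper open.
Joint ranges: [-169.43, 169.43], [-51.17, 129.36], [1.28, 143.12], [-76.62, 256.62], [0, 156.53], [-152.29, 152.29]. Speed limits (degrees/s): [136.94, 136.94, 159.86, 180, 180, 180].

## Interface

Orientations are given as [roll, pitch, yaw] about the fixed x, y, z axes, in that order (R = Rz(yaw) Ry(pitch) Rx(roll)).
In Python, from bench import r gives the robot as it stands.
- The arm moves only by the tool apply_moves, never from a script. Its arguments are lists of equal length, an entry for each row: "angular": the turn, a rotation vector about the world's x, y, z in units of 8 degrees (1.0 is 8 degrees), a list of three; "travel": the shift along the world's x, y, z in units of 40 mm (1.0 is 40 mm), a list of three; "jaw": the opening, from 0 (shut) to 1 (fully open). A call has 1 to 20 rows; each row shifts and turns the commanded pose from where the row before left it; what a row does not reach is not made up. A row lasts 1/8 s, in which the tool goes at most 62.5 mm and 10.7 degrees, less where a joint would pass 70% of its speed; a pose out of reach is approached as far as the arm can. A call is refused whole if a number of a shift passes 1 or a number of a turn 1, either way. A call with a gripper value outside its range is refused whole. The fingers move at their own pace and stop on an object; "force" is the grip in N (left out, the last holds). Time passes only in rows, so rows that do not move let the fingers close. It gives the time, the measured TCP pose, the force, the opening and the grip force at its end, in the units of the state.
- r.sense(): the state, without advancing time (a new reading comes with each control period).
- r.snapshot(name): name is "scene" or "top"; returns a dict with "color" (420x560x3 uint8, red, green, blue), "fx", "fy", "cx", "cy" (pixels), "distortion" ([k1, k2, p1, p2, k3] as OpenCV has them; the pictures are not rectified), "R" (3x3) and "t" (3): a world point X has camera coordinates R X + t. Camera axes: x right, y down, z forward; pixel columns grow to the right and rows downward; lengths in mm; the calibration is good to about 2 mm. A picture is of the moment at which its call begins. There is no depth.
- r.hand_in(): hands the job in; it is judged then, once.
The state is a dict: "time": time; "joint_pos": joint angles; "qd": joint speeds; "joint_efforts": joint torques, N m; "tool_pos": TCP position; "tcp_rot": TCP orientation; "ft_force": force on the tool from outside, world axes, zero at the start; "wrist_torque": the same for the moment, N m; "finger_gap": finger opening in mm; "grip_force": force on a finger pad.
Only numpy, scipy, OpenCV 4.12 (cv2) and the standard library are available. Lean on these libraries where they do the work, as an engineer would, in place of code of your own. Each camera call takes 0.05 s, during which the arm holds its last target. There are 200 camera calls.

## Working session

There is one attempt and no reset: what is moved stays moved. The work goes in short steps, Python scripts to look and compute and a tool call to move; the robot and the scene stay as the last step left them, time stands still between calls to the robot, and variables do not carry over. Pictures are saved under pics/ and viewed, at most 12 in all, crops included, and the job is handed in when it is done.

Besides the shell and the picture viewer there is one more tool, called after "Call:" in YAML: its name, and indented under it one key for each argument. apply_moves: Moves the arm, as the interface text tells. Its arguments: {"type":"object","properties":{"angular":{"type":"array"},"travel":{"type":"array"},"jaw":{"type":"array"},"force":{"type":"number"}},"required":["angular","travel","jaw"]}

```bash
mkdir -p pics; cat > h.py <<'E'
import numpy as np,cv2
from bench import r
def K(s): return np.array([[s['fx'],0,s['cx']],[0,s['fy'],s['cy']],[0,0,1.]])
def snap(n,f=None):
    s=r.snapshot(n)
    if f: cv2.imwrite('pics/'+f,s['color'][...,::-1])
    return s
def px(s,X):
    return cv2.projectPoints(np.array(X,float).reshape(-1,3),cv2.Rodrigues(np.array(s['R']))[0],np.array(s['t'],float),K(s),np.array(s['distortion'],float))[0].reshape(-1,2)
def ray(s,uv,z):
    u=cv2.undistortPoints(np.array([[uv]],float),K(s),np.array(s['distortion'],float)).ravel()
    R=np.array(s['R']);c=-R.T@np.array(s['t']);d=R.T@np.array([u[0],u[1],1]);return c+d*(z-c[2])/d[2]
E
python3 - <<'E'
from h import *
a=snap('scene','s0.png');b=snap('top','t0.png')
for s in(a,b):
    R=np.array(s['R']);print(-R.T@s['t'],R[2],s['fx'])
print(r.sense())
E
```

```text
[  651.61450602 -1087.40695442   817.37566748] [-0.08258931  0.81368522 -0.57540887] 381.6689639506529
[ 281.11920698 -116.35749596 1512.60402679] [ 0.18374977  0.01745251 -0.98281811] 455.74392123688494
{'time': 0.1, 'joint_pos': array([-7.59398793e+01,  7.51373922e+00,  8.53233176e+01,  1.01968641e-03,
        8.72609133e+01, -4.89238048e+00]), 'qd': array([ 0.05936474, -0.06252208, -0.1004669 , -0.00512504, -0.03437785,
        0.02367579]), 'joint_efforts': array([ 1.12275724e-03, -5.70947635e+01, -5.01944196e+01, -3.73975417e-04,
        8.17278429e-03,  1.58178068e-05]), 'tool_pos': array([ 194.7937571 , -567.02072511,  255.31578419]), 'tcp_rot': array([-1.79902474e+02, -9.37005351e-03,  1.89524436e+01]), 'ft_force': array([ 0.25036061, -0.48315504, -0.80490499]), 'wrist_torque': array([ 0.04619447, -0.00315287,  0.03877836]), 'grip_force': 0.0, 'finger_gap': 85.36143007861267}
```

View pics/s0.png

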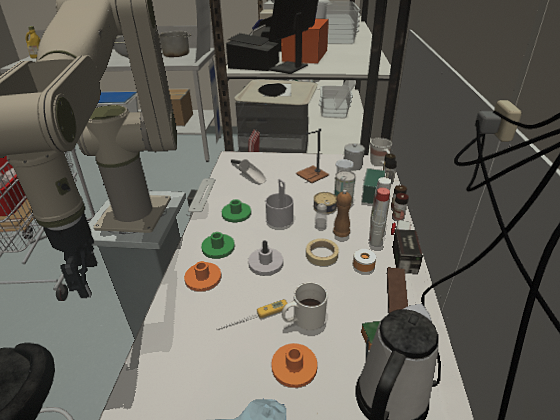

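View pics/t0.png

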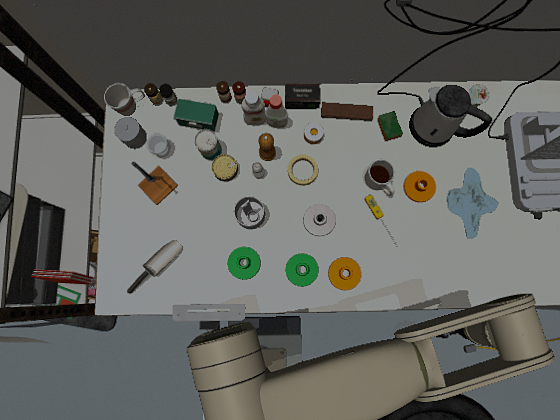

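The tin is at scene (279,210) and top (251,212). The nested steel lids are at scene (265,257) and top (320,220). The stand is at scene (313,173) and top (158,184). Next I'll enlarge these areas.

```bash
python3 - <<'E'
from h import *
a=cv2.imread('pics/s0.png');b=cv2.imread('pics/t0.png')
f=lambda i,x,y,w,h,W,H:cv2.resize(i[y:y+h,x:x+w],(W,H),interpolation=cv2.INTER_CUBIC)
# left: scene stand/tin x240-340,y120-270 at 4x ; right: top tin/lids, top stand
L=f(a,240,120,100,150,400,600)
R=np.vstack([f(b,225,185,120,60,400,200),f(b,130,150,66,66,400,400)])
cv2.imwrite('pics/c0.png',np.hstack([L,R]))
E
```

```text
(no output)
```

View pics/c0.png

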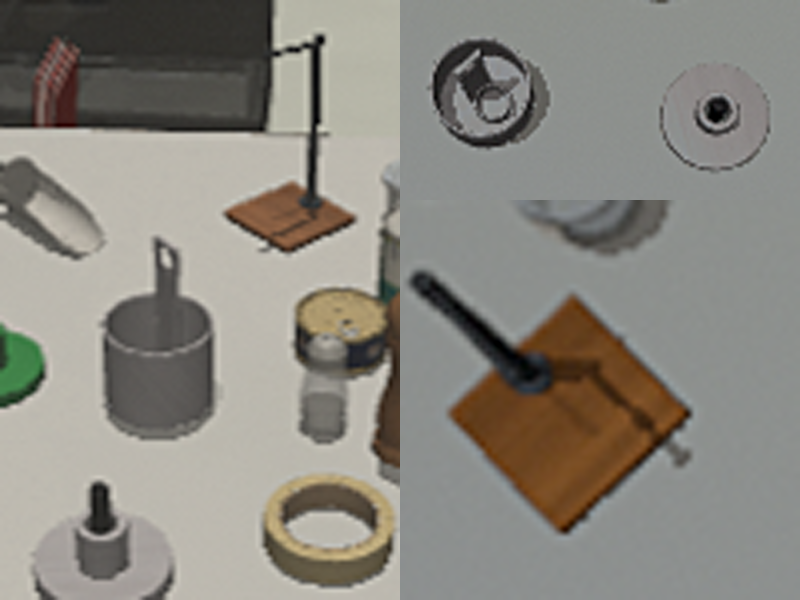

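```bash
cat > m.py <<'E'
from h import *
import pickle
from scipy.optimize import least_squares
a=snap('scene');b=snap('top')
T1=lambda X,Y:(225+(X-400)/3.3333-.35,185+Y/3.3333-.35)
T2=lambda X,Y:(130+(X-400)/6.06-.42,150+(Y-200)/6.06-.42)
S=lambda X,Y:(240+X/4-.37,120+Y/4-.37)
# stand base corners (top), z10
B=[ray(b,T2(*p),10) for p in((573,296),(690,412),(562,530),(450,412))]
for p in B: print('base',p.round(1))
c=np.mean(B,0);print('c',c.round(1), [np.linalg.norm(B[i]-B[i-1]).round(1) for i in range(4)])
Bs=[ray(a,S(*p),10) for p in((225,213),(291,182),(356,217),(288,250))]
for p in Bs: print('baseS',p.round(1))
print('cS',np.mean(Bs,0).round(1))
print('post foot',ray(b,T2(528,372),10),ray(a,S(311,203),10)); print('post top',ray(b,T2(424,283),201),ray(a,S(319,40),201)); print('peg tip S',ray(a,S(274,53),201))
print('tin top',ray(b,T1(484,93),80),'S',ray(a,S(159,324),80))
print('lid top',ray(b,T1(715,116),14),'stem',ray(b,T1(718,106),86),'collar',ray(b,T1(716,112),52)); print('stem S',ray(a,S(98,486),86),'collarS',ray(a,S(102,528),52))
print('eye S',ray(a,S(167,260),143),'handle top S',ray(a,S(167,243),158)); print('handle patch',ray(b,T1(473,70),158),'bowl',ray(b,T1(493,103),33))
E
python3 m.py
```

```text
base [723.9 318.8  10. ]
base [654.1 250.   10. ]
base [588.1 321.   10. ]
base [657.8 387.4  10. ]
c [656.  319.3  10. ] [np.float64(95.2), np.float64(98.0), np.float64(97.0), np.float64(96.3)]
baseS [588.2 313.5  10. ]
baseS [656.6 385.2  10. ]
baseS [725.7 313.3  10. ]
baseS [655.7 242.5  10. ]
cS [656.5 313.6  10. ]
post foot [679.9238553  343.33463533  10.        ] [678.51217935 340.1797651   10.        ]
post top [676.56566027 339.19557399 201.        ] [678.82376699 329.20259276 201.        ]
peg tip S [635.17696529 295.67056844 201.        ]
tin top [538.52022514  -2.56463082  80.        ] S [546.57954538  -2.14399534  80.        ]
lid top [ 521.51311151 -227.87813371   14.        ] stem [ 519.52176605 -225.72448482   86.        ] collar [ 519.33381257 -226.16718177   52.        ]
stem S [ 520.65689056 -227.36364189   86.        ] collarS [ 523.32294236 -235.61600175   52.        ]
eye S [554.03610694   1.12220208 143.        ] handle top S [554.00618342   3.83462879 158.        ]
handle patch [546.00504495   1.07301574 158.        ] bowl [536.69941536  -7.66011487  33.        ]
```

```bash
python3 - <<'E'
import cv2,numpy as np
a=cv2.imread('pics/s0.png');b=cv2.imread('pics/t0.png')
f=lambda i,x,y,w,h,W,H:cv2.resize(i[y:y+h,x:x+w],(W,H),interpolation=cv2.INTER_CUBIC)
cv2.imwrite('pics/c1.png',np.hstack([f(b,231,192,40,40,400,400),f(a,260,170,40,40,400,400)]))
E
```

```text
(no output)
```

View pics/c1.png

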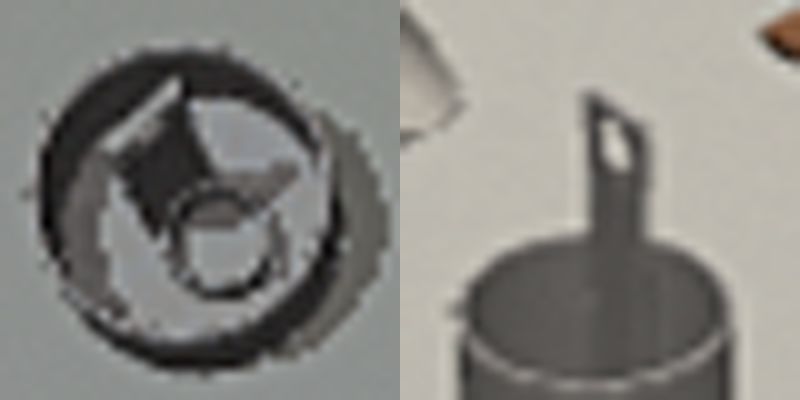

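Top crop: the bowl rim is centred at (22.5,24.3) from the crop origin, and the handle's top edge runs from (10.8,14.3) to (18,8.5). Scene crop: the eye is at (281.7,184.3). I'll fit each object using both views.

```bash
cat > m2.py <<'E'
exec(open('m.py').read().split('# stand')[0])
def fit(name,pts,n,x0):
    # pts: (cam, uv, local xyz)
    def P(q):
        th=np.radians(q[2]) if n==3 else 0; c,s=np.cos(th),np.sin(th)
        return lambda L:(q[0]+c*L[0]-s*L[1],q[1]+s*L[0]+c*L[1],L[2])
    f=lambda q:np.concatenate([px(cam,P(q)(L))[0]-uv for cam,uv,L in pts])
    o=least_squares(f,x0[:n],x_scale=[1,1,1][:n],loss='soft_l1');print(name,o.x.round(2));print(o.fun.reshape(-1,2).round(1).tolist())
d=50
# corners: top image top=( +x+y dir?) world far x ; yaw~45 => local(50,-50) is +x world, (50,50) is +y
fit('stand',[(b,T2(573,296),(d,-d,10)),(b,T2(690,412),(-d,-d,10)),(b,T2(562,530),(-d,d,10)),(b,T2(450,412),(d,d,10)),
 (a,S(225,213),(-d,d,10)),(a,S(291,182),(d,d,10)),(a,S(356,217),(d,-d,10)),(a,S(288,250),(-d,-d,10)),
 (a,S(319,40),(30,0,201-7)),(a,S(273,53),(-42,0,201)),(a,S(311,203),(30,0,10)),(b,T2(528,372),(30,0,10)),(b,T2(424,283),(30,0,201-5))],3,[656,318,45])
C=lambda X,Y:(231+X/10-.45,192+Y/10-.45)
D=lambda X,Y:(260+(X-400)/10-.45,170+Y/10-.45)
fit('tin',[(b,C(190,209),(0,0,80)),(a,D(597,312),(0,0,80))],2,[540,-2])
fit('measure',[(b,C(225,243),(0,0,33)),(b,C(108,143),(20,15,158)),(b,C(180,85),(20,-15,158)),(a,D(617,143),(20,0,143)),(a,D(585,92),(20,15,158)),(a,D(648,125),(20,-15,158))],3,[537,-7,45])
fit('lid',[(b,T1(715,116),(0,0,14)),(b,T1(718,106),(0,0,86)),(b,T1(716,112),(0,0,52)),(a,S(98,486),(0,0,86)),(a,S(102,528),(0,0,52))],2,[520,-226])
# sanity: project edges of rim/collar/lid
E
python3 m2.py
```

```text
stand [657.   319.64  44.27]
[[0.1, -1.1], [0.3, -0.6], [0.1, 0.5], [-0.8, -0.0], [-0.4, -0.8], [0.3, -0.6], [0.5, -0.6], [0.1, -0.8], [-0.2, 0.5], [-1.9, 0.5], [-0.0, -0.0], [0.8, 0.4], [0.1, -0.1]]
tin [542.16  -1.75]
[[0.0, -1.0], [-1.1, -0.2]]
measure [538.4   -8.19  41.98]
[[-0.3, -0.8], [0.2, 0.8], [0.3, -0.0], [0.0, 0.1], [0.4, -0.4], [-0.4, -0.1]]
lid [ 520.73 -227.27]
[[-0.2, 0.2], [0.5, -0.4], [0.3, -0.4], [0.0, -0.0], [-0.5, -1.9]]
```

Call:
apply_moves:
  angular:
    - [0, 0, 0.18]
    - [0, 0, 0.18]
    - [0, 0, 0.18]
    - [0, 0, 0.18]
    - [0, 0, 0.18]
    - [0, 0, 0.18]
    - [0, 0, 0.18]
    - [0, 0, 0.18]
    - [0, 0, 0.18]
    - [0, 0, 0.18]
    - [0, 0, 0.18]
    - [0, 0, 0.18]
    - [0, 0, 0.18]
    - [0, 0, 0.18]
    - [0, 0, 0.18]
    - [0, 0, 0.18]
    - [0, 0, 0]
    - [0, 0, 0]
    - [0, 0, 0]
  travel:
    - [0.56, 0.89, 0]
    - [0.56, 0.89, 0]
    - [0.56, 0.89, 0]
    - [0.56, 0.89, 0]
    - [0.56, 0.89, 0]
    - [0.56, 0.89, 0]
    - [0.56, 0.89, 0]
    - [0.56, 0.89, 0]
    - [0.56, 0.89, 0]
    - [0.56, 0.89, 0]
    - [0.56, 0.89, 0]
    - [0.56, 0.89, 0]
    - [0.56, 0.89, 0]
    - [0.56, 0.89, 0]
    - [0.56, 0.89, 0]
    - [0.56, 0.89, 0]
    - [0, 0, 0]
    - [0, 0, 0]
    - [0, 0, 0]
  jaw: [1, 1, 1, 1, 1, 1, 1, 1, 1, 1, 1, 1, 1, 1, 1, 1, 1, 1, 1]

```text
time: 2.68
tool_pos: [553.0, 1.3, 256.3]
tcp_rot: [180.0, 0.0, 41.9]
ft_force: [0.9, 0.5, 0.6]
finger_gap: 85.7
grip_force: 0.0
```

Call:
apply_moves:
  angular:
    - [0, 0, 0]
    - [0, 0, 0]
    - [0, 0, 0]
    - [0, 0, 0]
    - [0, 0, 0]
    - [0, 0, 0]
    - [0, 0, 0]
    - [0, 0, 0]
    - [0, 0, 0]
  travel:
    - [0, 0.1, -0.5]
    - [0, 0, -0.6]
    - [0, 0, -0.6]
    - [0, 0, -0.6]
    - [0, 0, -0.6]
    - [0, 0, -0.3]
    - [0, 0, -0.18]
    - [0, 0, 0]
    - [0, 0, 0]
  jaw: [1, 1, 1, 1, 1, 1, 1, 1, 1]
  force: 40

```text
time: 3.8
tool_pos: [554.0, 6.1, 122.0]
tcp_rot: [179.9, -0.1, 42.0]
ft_force: [0.2, 0.0, 0.4]
finger_gap: 85.7
grip_force: 0.0
```

```bash
python3 - <<'E'
from h import *
a=snap('scene');b=snap('top')
f=lambda i,x,y,w,h,W,H:cv2.resize(i[y:y+h,x:x+w],(W,H),interpolation=cv2.INTER_CUBIC)
cv2.imwrite('pics/c2.png',np.hstack([f(b['color'],211,165,66,66,400,400),f(a['color'],245,150,66,66,400,400)])[...,::-1])
E
```

```text
(no output)
```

View pics/c2.png

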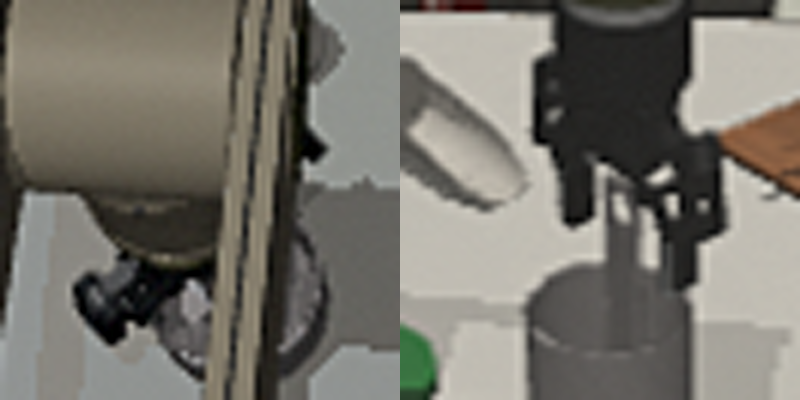

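The handle stands between the open fingers, with the eye at about (620,205) in the right crop. Closing.

Call:
apply_moves:
  angular:
    - [0, 0, 0]
    - [0, 0, 0]
    - [0, 0, 0]
    - [0, 0, 0]
    - [0, 0, 0]
    - [0, 0, 0]
    - [0, 0, 0]
    - [0, 0, 0]
  travel:
    - [0, 0, 0]
    - [0, 0, 0]
    - [0, 0, 0]
    - [0, 0, 0]
    - [0, 0, 0]
    - [0, 0, 0]
    - [0, 0, 0]
    - [0, 0, 0]
  jaw: [0, 0, 0, 0, 0, 0, 0, 0]
  force: 40

```text
time: 4.9
tool_pos: [553.5, 6.1, 121.3]
tcp_rot: [180.0, -0.0, 42.0]
ft_force: [1.1, -0.5, 2.5]
finger_gap: 29.6
grip_force: 40.3
```

Call:
apply_moves:
  angular:
    - [0, 0, 0]
    - [0, 0, 0]
    - [0, 0, 0]
    - [0, 0, 0]
    - [0, 0, 0.03]
    - [0, 0, 0.03]
    - [0, 0, 0.03]
    - [0, 0, 0.03]
    - [0, 0, 0.04]
    - [0, 0, 0.04]
    - [0, 0, 0.04]
    - [0, 0, 0.04]
    - [0, 0, 0]
    - [0, 0, 0]
    - [0, 0, 0]
    - [0, 0, 0]
    - [0, 0, 0]
  travel:
    - [0, 0, 0.3]
    - [0, 0, 0.75]
    - [0, 0, 0.85]
    - [0, 0, 0.85]
    - [0.1, 0.5, 0]
    - [0.13, 0.8, 0]
    - [0.13, 0.8, 0]
    - [0.14, 0.9, 0]
    - [0.14, 0.9, 0]
    - [0.14, 0.9, 0]
    - [0.14, 0.9, 0]
    - [0.14, 0.66, 0]
    - [0, 0, -0.4]
    - [0, 0, -0.5]
    - [0, 0, -0.4]
    - [0, 0, 0]
    - [0, 0, 0]
  jaw: [0, 0, 0, 0, 0, 0, 0, 0, 0, 0, 0, 0, 0, 0, 0, 0, 0]

```text
time: 7.02
tool_pos: [595.9, 260.1, 179.4]
tcp_rot: [180.0, -0.0, 44.2]
ft_force: [-0.7, 0.2, -0.3]
finger_gap: 29.1
grip_force: 40.0
```

```bash
python3 - <<'E'
from h import *
a=snap('scene');b=snap('top')
f=lambda i,x,y,w,h,W,H:cv2.resize(i[y:y+h,x:x+w],(W,H),interpolation=cv2.INTER_CUBIC)
cv2.imwrite('pics/c3.png',np.hstack([f(b['color'],130,150,80,80,400,400),f(a['color'],270,100,66,66,400,400)])[...,::-1])
s=r.sense();print(s['tool_pos'],s['tcp_rot'],s['finger_gap'])
E=s['tool_pos']+[0,0,21.5]; print('eye scene crop',(px(a,[E])-[270,100])*6.06+[400,0]); u=np.array([.716,.698])
for l,z in((-45,201),(-10,197),(30,194)): print(l,(px(a,[[657+l*u[0],319.6+l*u[1],z]])-[270,100])*6.06+[400,0])
E
```

```text
[596.38632809 260.44573698 180.31986725] [ 1.79954603e+02 -9.91981904e-02  4.42041179e+01] 28.974471047103428
eye scene crop [[568.16709643 219.7597827 ]]
-45 [[614.51499045 203.71992713]]
-10 [[654.16232594 194.68605546]]
30 [[698.25432273 182.46123811]]
```

View pics/c3.png

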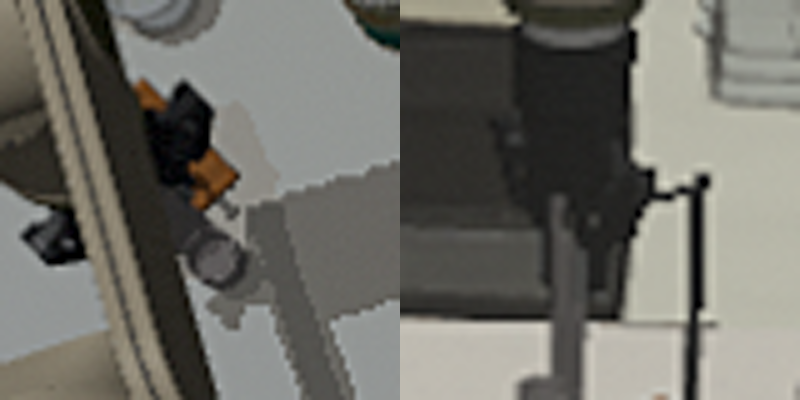

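Call:
apply_moves:
  angular:
    - [0, 0, 0]
    - [0, 0, 0]
    - [0, 0, 0]
    - [0, 0, 0]
    - [0, 0, 0]
    - [0, 0, 0]
    - [0, 0, 0]
  travel:
    - [0.2, 0.16, 0]
    - [0.18, 0.175, 0]
    - [0.18, 0.175, 0]
    - [0.18, 0.175, 0]
    - [0.18, 0.175, 0]
    - [0, 0, 0]
    - [0, 0, 0]
  jaw: [0, 0, 0, 0, 0, 0, 0]

```text
time: 8.0
tool_pos: [632.4, 294.8, 178.9]
tcp_rot: [-180.0, 0.0, 44.2]
ft_force: [-0.4, -0.6, -1.5]
finger_gap: 29.1
grip_force: 40.0
```

Call:
apply_moves:
  angular:
    - [0, 0, 0]
    - [0, 0, 0]
    - [0, 0, 0]
    - [0, 0, 0]
    - [0, 0, 0]
  travel:
    - [0.18, 0.175, -0.03]
    - [0.18, 0.175, -0.03]
    - [0.09, 0.09, -0.02]
    - [0, 0, 0]
    - [0, 0, 0]
  jaw: [0, 0, 0, 0, 0]

```text
time: 8.62
tool_pos: [650.4, 312.4, 175.7]
tcp_rot: [-180.0, 0.0, 44.2]
ft_force: [-0.1, -0.0, -0.8]
finger_gap: 29.0
grip_force: 40.1
```

```bash
python3 - <<'E'
from h import *
a=snap('scene')
f=lambda i,x,y,w,h,W,H:cv2.resize(i[y:y+h,x:x+w],(W,H),interpolation=cv2.INTER_CUBIC)
cv2.imwrite('pics/c4.png',f(a['color'],280,100,60,60,600,600)[...,::-1])
s=r.sense();print(s['tool_pos'],s['tcp_rot'],s['finger_gap'],s['ft_force'],s['wrist_torque'])
E
```

```text
[650.42018571 312.4166621  175.86725353] [-1.79999110e+02  1.02253047e-02  4.42304745e+01] 28.853474632037827 [ 0.21625616  0.2420199  -1.02698093] [ 0.06902086 -0.0297681   0.01758915]
```

View pics/c4.png

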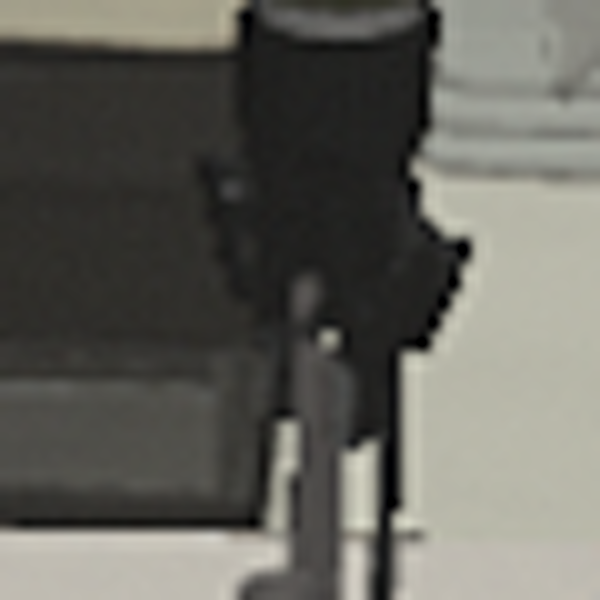

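No contact during threading. The handle is at crop (315,450), with a bright remainder of the eye at (328,338) under the peg. Lowering now until the peg carries it.

Call:
apply_moves:
  angular:
    - [0, 0, 0]
    - [0, 0, 0]
    - [0, 0, 0]
    - [0, 0, 0]
    - [0, 0, 0]
  travel:
    - [0, 0, -0.06]
    - [0, 0, -0.06]
    - [0, 0, -0.03]
    - [0, 0, 0]
    - [0, 0, 0]
  jaw: [0, 0, 0, 0, 0]

```text
time: 9.3
tool_pos: [650.5, 312.5, 170.0]
tcp_rot: [180.0, -0.0, 44.2]
ft_force: [0.5, -0.8, -0.8]
finger_gap: 29.1
grip_force: 40.1
```

Call:
apply_moves:
  angular:
    - [0, 0, 0]
    - [0, 0, 0]
    - [0, 0, 0]
    - [0, 0, 0]
  travel:
    - [0, 0, -0.025]
    - [0, 0, 0]
    - [0, 0, 0]
    - [0, 0, 0]
  jaw: [0, 0, 0, 0]

```text
time: 9.8
tool_pos: [650.5, 312.6, 169.0]
tcp_rot: [180.0, -0.0, 44.2]
ft_force: [-0.5, 0.7, -0.6]
finger_gap: 29.1
grip_force: 40.1
```

Call:
apply_moves:
  angular:
    - [0, 0, 0]
    - [0, 0, 0]
    - [0, 0, 0]
  travel:
    - [0, 0, -0.03]
    - [0, 0, 0]
    - [0, 0, 0]
  jaw: [0, 0, 0]

```text
time: 10.18
tool_pos: [650.7, 312.6, 168.2]
tcp_rot: [180.0, -0.0, 44.2]
ft_force: [-2.0, -0.4, 3.3]
finger_gap: 29.3
grip_force: 40.5
```

Call:
apply_moves:
  angular:
    - [0, 0, 0]
    - [0, 0, 0]
    - [0, 0, 0]
  travel:
    - [0, 0, -0.03]
    - [0, 0, 0]
    - [0, 0, 0]
  jaw: [0, 0, 0]

```text
time: 10.55
tool_pos: [650.9, 312.8, 168.0]
tcp_rot: [180.0, -0.1, 44.2]
ft_force: [-3.5, -0.5, 7.3]
finger_gap: 29.4
grip_force: 41.0
```

Call:
apply_moves:
  angular:
    - [0, 0, 0]
    - [0, 0, 0]
    - [0, 0, 0]
    - [0, 0, 0]
    - [0, 0, 0]
    - [0, 0, 0]
    - [0, 0, 0]
    - [0, 0, 0]
    - [0, 0, 0]
    - [0, 0, 0]
    - [0, 0, 0]
  travel:
    - [0, 0, 0]
    - [0, 0, 0]
    - [0, 0, 0]
    - [0, 0, 0]
    - [0, 0, 0]
    - [0, 0, 0]
    - [0, 0, 0.3]
    - [0, 0, 0.5]
    - [0, 0, 0.8]
    - [0, 0, 0.9]
    - [0, 0, 0]
  jaw: [0.4, 0.5, 0.7, 0.7, 0.7, 0.7, 0.7, 0.7, 0.7, 0.7, 0.7]

```text
time: 11.92
tool_pos: [652.6, 313.4, 273.9]
tcp_rot: [179.8, -0.5, 44.2]
ft_force: [0.4, 0.9, 0.2]
finger_gap: 59.6
grip_force: 0.0
```

```bash
python3 - <<'E'
from h import *
a=snap('scene');b=snap('top')
f=lambda i,x,y,w,h,W,H:cv2.resize(i[y:y+h,x:x+w],(W,H),interpolation=cv2.INTER_CUBIC)
cv2.imwrite('pics/c5.png',np.hstack([f(a['color'],280,105,70,90,467,600),f(b['color'],225,185,60,60,333,333) if 0 else np.vstack([f(a['color'],250,180,60,60,333,300),f(b['color'],225,185,60,60,333,300)])])[...,::-1])
E
```

```text
(no output)
```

View pics/c5.png

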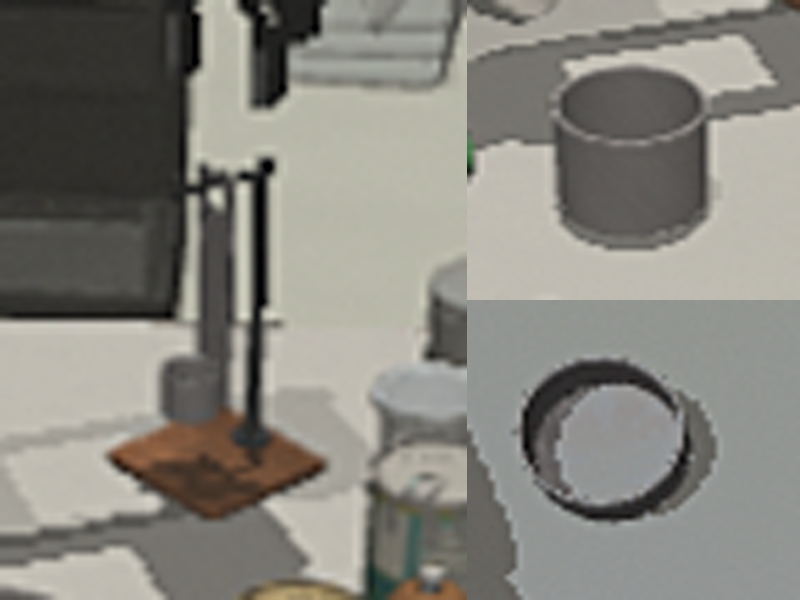

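The measure hangs on the peg with its eye at left crop (213,190). The tin hasn't moved: scene crop extents are x 556–707, y 67–248, and top crop extents are x 521–690, y 359–521. I'll fit the tin and the lids by their silhouette extents.

```bash
cat > fitx.py <<'E'
from h import *
from scipy.optimize import least_squares
a=snap('scene','s6.png');b=snap('top','t6.png')
def ext(s,rings,x,y):
    t=np.linspace(0,2*np.pi,120);P=np.vstack([np.c_[x+R*np.cos(t),y+R*np.sin(t),0*t+z] for R,z in rings])
    p=px(s,P);return np.r_[p.min(0),p.max(0)]
def fit(n,rings,A,B,x0):
    f=lambda q:np.r_[ext(a,rings,*q)-A,ext(b,rings,*q)-B] if B is not None else ext(a,rings,*q)-A
    o=least_squares(f,x0,loss='soft_l1');print(n,o.x.round(2),o.fun.round(1))
    for s,E in((a,A),(b,B)): 
        o=least_squares(lambda q:ext(s,rings,*q)-E,x0);print('   ',o.x.round(2))
k=60/333
A=np.array([250+(556-467)*k,180+67/5,250+(707-467)*k,180+248/5])-.4
B=np.array([225+(521-467)*k,185+59/5,225+(690-467)*k,185+221/5])-.4
fit('tin',[(49,0),(49,80)],A,B,[542,-2])
# lids: outer lid disc r54 z2..16, c0 crop: scene x 34..173 ; top x660..770 y63..170
A2=np.array([240+34/4,np.nan,240+173/4,np.nan])-.4
B2=np.array([225+260/3.333,185+63/3.333,225+370/3.333,185+170/3.333])-.4
o=least_squares(lambda q:np.r_[(ext(a,[(54,2),(54,16)],*q)-A2)[[0,2]],ext(b,[(54,2),(54,16)],*q)-B2,px(a,[[*q,86]])[0]-[240+98/4-.4,120+482/4-.4]],[520,-227]);print('lid',o.x,o.fun.round(1))
E
python3 fitx.py
```

```text
tin [545.2   -1.28] [-0.8 -0.2  0.4 -1.7 -0.2 -0.9  1.1  0.4]
    [546.5  -7.1]
    [5.4439e+02 2.3000e-01]
lid [ 521.63330835 -226.75393843] [-0.3  0.1 -0.2 -0.1 -0.5  0.4  0.4  0.9]
```

Call:
apply_moves:
  angular:
    - [0, 0, 0]
    - [0, 0, 0]
    - [0, 0, 0]
    - [0, 0, 0]
    - [0, 0, 0]
    - [0, 0, 0]
    - [0, 0, 0]
    - [0, 0, 0]
    - [0, 0, 0]
    - [0, 0, 0]
    - [0, 0, 0]
    - [0, 0, 0]
    - [0, 0, 0]
    - [0, 0, 0]
    - [0, 0, 0]
    - [0, 0, 0]
    - [0, 0, 0]
    - [0, 0, 0]
    - [0, 0, 0]
    - [0, 0, 0]
  travel:
    - [-0.1, -0.4, 0]
    - [-0.2, -0.85, 0]
    - [-0.2, -0.85, 0]
    - [-0.2, -0.85, 0]
    - [-0.2, -0.85, 0]
    - [-0.2, -0.85, 0]
    - [-0.2, -0.85, 0]
    - [-0.2, -0.85, 0]
    - [-0.2, -0.85, 0]
    - [-0.2, -0.85, 0]
    - [-0.2, -0.85, 0]
    - [-0.2, -0.85, 0]
    - [-0.2, -0.85, 0]
    - [-0.2, -0.85, 0]
    - [-0.2, -0.85, 0]
    - [-0.2, -0.85, 0]
    - [-0.1, -0.35, -0.6]
    - [0, 0, -0.8]
    - [0, 0, -0.8]
    - [0, 0, 0]
  jaw: [0.6, 0.6, 0.6, 0.6, 0.6, 0.6, 0.6, 0.6, 0.6, 0.6, 0.6, 0.6, 0.6, 0.6, 0.6, 0.6, 0.6, 0.6, 0.6, 0.6]

```text
time: 14.62
tool_pos: [519.8, -226.1, 174.2]
tcp_rot: [-179.5, 0.1, 44.2]
ft_force: [-0.1, 0.8, 0.5]
finger_gap: 51.3
grip_force: 0.0
```

```bash
python3 -c "
from h import *
print(r.tcp_to_tips,r.sense()['tool_pos'],r.sense()['finger_gap'])"
```

```text
25.0 [ 519.82762267 -226.11727212  174.15223384] 51.311357842757516
```

Call:
apply_moves:
  angular:
    - [0, 0, 0]
    - [0, 0, 0]
    - [0, 0, 0]
    - [0, 0, 0]
    - [0, 0, 0]
    - [0, 0, 0]
    - [0, 0, 0]
    - [0, 0, 0]
    - [0, 0, 0]
    - [0, 0, 0]
    - [0, 0, 0]
    - [0, 0, 0]
  travel:
    - [0.04, -0.02, -0.5]
    - [0, 0, -0.7]
    - [0, 0, -0.6]
    - [0, 0, -0.3]
    - [0, 0, -0.18]
    - [0, 0, 0]
    - [0, 0, 0]
    - [0, 0, 0]
    - [0, 0, 0]
    - [0, 0, 0]
    - [0, 0, 0]
    - [0, 0, 0]
  jaw: [0.6, 0.6, 0.6, 0.6, 0.6, 0.6, 0.3, 0, 0, 0, 0, 0]
  force: 70

```text
time: 16.12
tool_pos: [524.4, -228.4, 87.9]
tcp_rot: [180.0, -0.0, 44.2]
ft_force: [-1.5, 0.7, 6.3]
finger_gap: 13.7
grip_force: 68.4
```

Settling left me 5 mm high on the stem, so I'll regrip lower.

Call:
apply_moves:
  angular:
    - [0, 0, 0]
    - [0, 0, 0]
    - [0, 0, 0]
    - [0, 0, 0]
    - [0, 0, 0]
    - [0, 0, 0]
    - [0, 0, 0]
    - [0, 0, 0]
  travel:
    - [0, 0, 0]
    - [0, 0, 0]
    - [0, 0, 0]
    - [0, 0, 0]
    - [0, 0, 0]
    - [0, 0, 0]
    - [0, 0, 0]
    - [0, 0, 0]
  jaw: [0.4, 0.4, 0.4, 0.4, 0.4, 0.4, 0.4, 0.4]

```text
time: 17.12
tool_pos: [524.1, -228.3, 87.3]
tcp_rot: [180.0, 0.0, 44.2]
ft_force: [-0.3, -0.0, 0.1]
finger_gap: 34.1
grip_force: 0.0
```

```bash
python3 - <<'E'
from h import *
a=snap('scene');b=snap('top')
s=r.sense();print(s['tool_pos'],s['finger_gap'],s['ft_force'])
f=lambda i,x,y,w,h,W,H:cv2.resize(i[y:y+h,x:x+w],(W,H),interpolation=cv2.INTER_CUBIC)
cv2.imwrite('pics/c6.png',np.hstack([f(a['color'],235,215,60,60,400,400),f(b['color'],290,190,60,60,400,400)])[...,::-1])
E
```

```text
[ 524.10675022 -228.28404226   87.32331349] 34.2717052783571 [0.10814071 0.67525775 0.89586766]
```

View pics/c6.png

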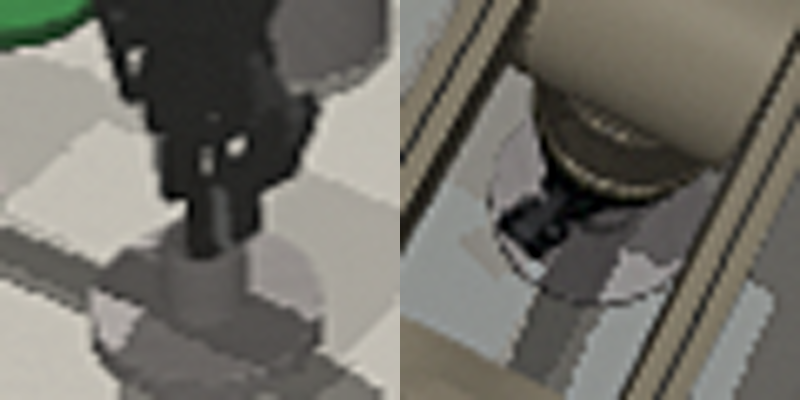

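Fingers straddle the stem just above the collar (collar centred at left crop (205,270)), so the lids have barely moved.

Call:
apply_moves:
  angular:
    - [0, 0, 0]
    - [0, 0, 0]
    - [0, 0, 0]
    - [0, 0, 0]
    - [0, 0, 0]
    - [0, 0, 0]
    - [0, 0, 0]
    - [0, 0, 0]
  travel:
    - [-0.025, 0.01, -0.06]
    - [0, 0, -0.06]
    - [0, 0, 0]
    - [0, 0, 0]
    - [0, 0, 0]
    - [0, 0, 0]
    - [0, 0, 0]
    - [0, 0, 0]
  jaw: [0.4, 0.4, 0.4, 0, 0, 0, 0, 0]
  force: 70

```text
time: 18.23
tool_pos: [523.1, -227.9, 82.5]
tcp_rot: [180.0, -0.0, 44.2]
ft_force: [0.1, -1.3, -1.8]
finger_gap: 14.1
grip_force: 68.2
```

Call:
apply_moves:
  angular:
    - [0, 0, 0]
    - [0, 0, 0]
    - [0, 0, 0]
    - [0, 0, 0]
    - [0, 0, 0]
    - [0, 0, 0]
    - [0, 0, 0]
    - [0, 0, 0]
    - [0, 0, 0]
    - [0, 0, 0]
    - [0, 0, 0]
    - [0, 0, 0]
    - [0, 0, 0]
    - [0, 0, 0]
    - [0, 0, 0]
    - [0, 0, 0]
    - [0, 0, 0]
    - [0, 0, 0]
  travel:
    - [0, 0, 0.2]
    - [0, 0, 0.5]
    - [0, 0, 0.7]
    - [0, 0, 0.7]
    - [0, 0, 0.5]
    - [0, 0.3, 0.2]
    - [0.05, 0.6, 0]
    - [0.1, 0.7, 0]
    - [0.1, 0.8, 0]
    - [0.1, 0.8, 0]
    - [0.1, 0.8, 0]
    - [0.1, 0.7, 0]
    - [0, 0.6, 0]
    - [0, 0.38, 0]
    - [0, 0, 0]
    - [0, 0, 0]
    - [0, 0, 0]
    - [0, 0, 0]
  jaw: [0, 0, 0, 0, 0, 0, 0, 0, 0, 0, 0, 0, 0, 0, 0, 0, 0, 0]

```text
time: 20.48
tool_pos: [545.1, -1.3, 194.5]
tcp_rot: [180.0, 0.0, 44.2]
ft_force: [0.2, 0.2, -2.0]
finger_gap: 13.5
grip_force: 68.4
```

```bash
python3 - <<'E'
from h import *
a=snap('scene');b=snap('top')
s=r.sense();print(s['tool_pos'],s['tcp_rot'],s['finger_gap'],s['ft_force'])
f=lambda i,x,y,w,h,W,H:cv2.resize(i[y:y+h,x:x+w],(W,H),interpolation=cv2.INTER_CUBIC)
cv2.imwrite('pics/c7.png',np.hstack([f(a['color'],250,160,50,75,400,600),f(b['color'],222,170,60,60,400,600)])[...,::-1])
t=s['tool_pos']; L=lambda R,z:px(a,[[t[0]+R*np.cos(q),t[1]+R*np.sin(q),z] for q in np.linspace(0,6.28,100)])
for R,z in((54,t[2]-80.5),(54,t[2]-66.5),(20,t[2]-30.5)):
  p=(L(R,z)-[250,160]+.4)*8; print(R,p.min(0),p.max(0))
p=px(a,[[545.2+49*np.cos(q),-.8+49*np.sin(q),80] for q in np.linspace(0,6.28,100)]);p=(p-[250,160]+.4)*8;print('tin',p.min(0),p.max(0))
E
```

```text
[545.10107865  -1.11444393 194.49582401] [1.79998852e+02 2.06699973e-03 4.41940504e+01] 13.998812713662977 [ 0.56846437  0.5674843  -2.78821663]
54 [106.71799532 193.88325418] [360.89153568 331.83428104]
54 [105.38234724 166.53985615] [361.13126696 303.42509373]
20 [183.62607211 134.8857595 ] [279.85433335 184.44680936]
tin [121.79305396 264.67178646] [348.97491682 391.97549207]
```

View pics/c7.png

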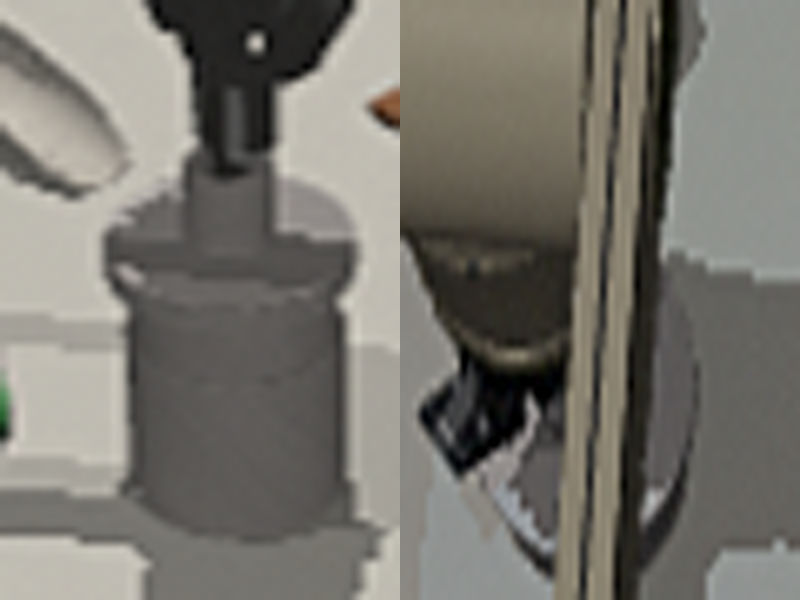

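The lid's centre is about 230 in the left crop and the tin's about 236, so I'll shift x by about 1.5 mm and lower.

Call:
apply_moves:
  angular:
    - [0, 0, 0]
    - [0, 0, 0]
    - [0, 0, 0]
    - [0, 0, 0]
    - [0, 0, 0]
    - [0, 0, 0]
    - [0, 0, 0]
  travel:
    - [0.03, 0.02, -0.2]
    - [0, 0, -0.3]
    - [0, 0, -0.2]
    - [0, 0, -0.05]
    - [0, 0, 0]
    - [0, 0, 0]
    - [0, 0, 0]
  jaw: [0, 0, 0, 0, 0, 0, 0]

```text
time: 21.45
tool_pos: [546.6, 0.1, 165.0]
tcp_rot: [180.0, -0.0, 44.2]
ft_force: [0.2, 0.1, -2.5]
finger_gap: 13.5
grip_force: 68.4
```

Call:
apply_moves:
  angular:
    - [0, 0, 0]
    - [0, 0, 0]
    - [0, 0, 0]
  travel:
    - [0, 0, -0.05]
    - [0, 0, -0.025]
    - [0, 0, 0]
  jaw: [0, 0, 0]

```text
time: 21.82
tool_pos: [546.2, 0.2, 161.3]
tcp_rot: [-180.0, 0.0, 44.2]
ft_force: [0.3, -0.3, -3.2]
finger_gap: 13.7
grip_force: 68.4
```

Call:
apply_moves:
  angular:
    - [0, 0, 0]
    - [0, 0, 0]
    - [0, 0, 0]
  travel:
    - [0, 0, -0.05]
    - [0, 0, 0]
    - [0, 0, 0]
  jaw: [0, 0, 0]

```text
time: 22.2
tool_pos: [546.3, 0.1, 159.4]
tcp_rot: [-180.0, 0.0, 44.2]
ft_force: [0.2, 0.2, -1.8]
finger_gap: 14.4
grip_force: 68.4
```

Call:
apply_moves:
  angular:
    - [0, 0, 0]
    - [0, 0, 0]
    - [0, 0, 0]
  travel:
    - [0, 0, -0.05]
    - [0, 0, 0]
    - [0, 0, 0]
  jaw: [0, 0, 0]

```text
time: 22.58
tool_pos: [546.3, 0.1, 157.4]
tcp_rot: [-180.0, 0.0, 44.2]
ft_force: [0.7, 0.1, -2.8]
finger_gap: 13.6
grip_force: 68.4
```

Going in freely.

Call:
apply_moves:
  angular:
    - [0, 0, 0]
    - [0, 0, 0]
    - [0, 0, 0]
    - [0, 0, 0]
  travel:
    - [0, 0, -0.05]
    - [0, 0, -0.02]
    - [0, 0, 0]
    - [0, 0, 0]
  jaw: [0, 0, 0, 0]

```text
time: 23.08
tool_pos: [546.2, 0.1, 154.6]
tcp_rot: [-180.0, 0.0, 44.2]
ft_force: [0.5, 0.1, -1.6]
finger_gap: 14.1
grip_force: 68.4
```

Call:
apply_moves:
  angular:
    - [0, 0, 0]
    - [0, 0, 0]
    - [0, 0, 0]
  travel:
    - [0, 0, -0.02]
    - [0, 0, 0]
    - [0, 0, 0]
  jaw: [0, 0, 0]

```text
time: 23.45
tool_pos: [546.5, 0.1, 154.4]
tcp_rot: [180.0, -0.0, 44.2]
ft_force: [-3.0, 0.0, 3.7]
finger_gap: 13.8
grip_force: 69.1
```

Seated at TCP z 154.4, as expected. Releasing, then down to the collar.

Call:
apply_moves:
  angular:
    - [0, 0, 0]
    - [0, 0, 0]
    - [0, 0, 0]
    - [0, 0, 0]
    - [0, 0, 0]
    - [0, 0, 0]
    - [0, 0, 0]
    - [0, 0, 0]
    - [0, 0, 0]
    - [0, 0, 0]
    - [0, 0, 0]
  travel:
    - [0, 0, 0]
    - [0, 0, 0]
    - [0, 0, 0]
    - [0, 0, 0]
    - [0, 0, 0]
    - [0, 0, 0]
    - [0, 0, 0]
    - [0, 0, 0]
    - [0, 0, 0]
    - [0, 0, 0]
    - [0, 0, 0]
  jaw: [0.3, 0.6, 0.9, 0.9, 0.9, 0.9, 0.9, 0.9, 0.9, 0.9, 0.9]
  force: 40

```text
time: 24.82
tool_pos: [546.3, 0.1, 153.9]
tcp_rot: [-180.0, 0.0, 44.2]
ft_force: [-0.1, 0.0, -0.9]
finger_gap: 76.6
grip_force: 0.0
```

```bash
python3 - <<'E'
from h import *
a=snap('scene');b=snap('top')
f=lambda i,x,y,w,h,W,H:cv2.resize(i[y:y+h,x:x+w],(W,H),interpolation=cv2.INTER_CUBIC)
cv2.imwrite('pics/c8.png',np.hstack([f(a['color'],250,160,50,75,400,600),f(a['color'],280,115,50,75,400,600)])[...,::-1])
E
```

```text
(no output)
```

View pics/c8.png

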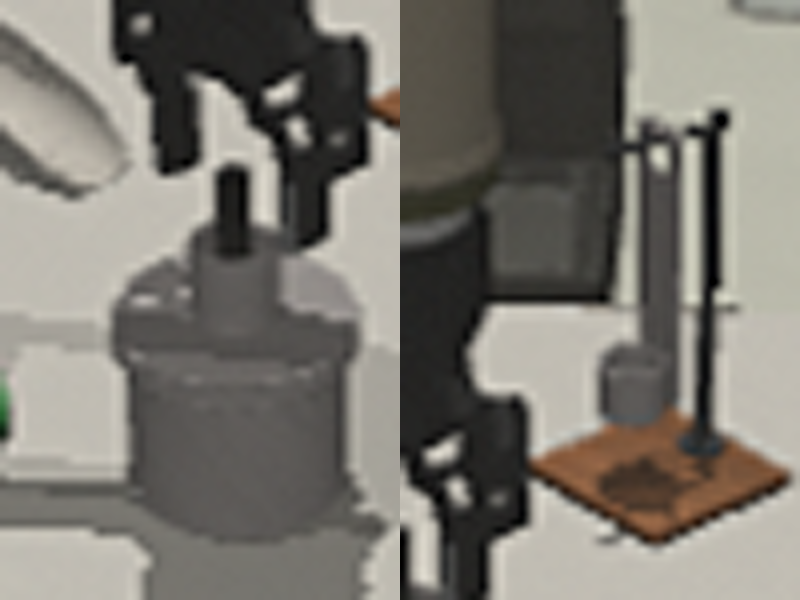

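Lids are home, level on the tin (lid centre (235,330), stem (233,210)), and the measure hangs at right crop (655,160). Now the collar grip.

Call:
apply_moves:
  angular:
    - [0, 0, 0]
    - [0, 0, 0]
    - [0, 0, 0]
    - [0, 0, 0]
    - [0, 0, 0]
    - [0, 0, 0]
    - [0, 0, 0]
    - [0, 0, 0]
    - [0, 0, 0]
    - [0, 0, 0]
    - [0, 0, 0]
    - [0, 0, 0]
    - [0, 0, 0]
  travel:
    - [0, 0, -0.2]
    - [0, 0, -0.3]
    - [0, 0, -0.2]
    - [0, 0, -0.1]
    - [0, 0, 0]
    - [0, 0, 0]
    - [0, 0, 0]
    - [0, 0, 0]
    - [0, 0, 0]
    - [0, 0, 0]
    - [0, 0, 0]
    - [0, 0, 0]
    - [0, 0, 0]
  jaw: [0.9, 0.9, 0.9, 0.9, 0.9, 0.9, 0.6, 0.5, 0.4, 0.3, 0.3, 0.3, 0.3]
  force: 40

```text
time: 26.55
tool_pos: [546.7, 0.1, 122.4]
tcp_rot: [180.0, -0.0, 44.2]
ft_force: [0.6, 0.2, 4.8]
finger_gap: 38.4
grip_force: 40.8
```

Call:
apply_moves:
  angular:
    - [0, 0, 0]
    - [0, 0, 0]
    - [0, 0, 0]
    - [0, 0, 0]
    - [0, 0, 0]
    - [0, 0, 0]
    - [0, 0, 0]
    - [0, 0, 0]
    - [0, 0, 0]
    - [0, 0, 0]
    - [0, 0, 0]
    - [0, 0, 0]
    - [0, 0, 0]
    - [0, 0, 0]
    - [0, 0, 0]
    - [0, 0, 0]
    - [0, 0, 0]
  travel:
    - [0, 0, 0.05]
    - [0, 0, 0.1]
    - [0, 0, 0.15]
    - [0, 0, 0.2]
    - [0, 0, 0.3]
    - [0, 0, 0.3]
    - [0, 0, 0.3]
    - [0, 0, 0.3]
    - [0, 0, 0.3]
    - [0, 0, 0.3]
    - [0, 0, 0.3]
    - [0, 0, 0.3]
    - [0, 0, 0.2]
    - [0, 0, 0.1]
    - [0, 0, 0]
    - [0, 0, 0]
    - [0, 0, 0]
  jaw: [0.3, 0.3, 0.3, 0.3, 0.3, 0.3, 0.3, 0.3, 0.3, 0.3, 0.3, 0.3, 0.3, 0.3, 0.3, 0.3, 0.3]

```text
time: 28.68
tool_pos: [546.0, 0.2, 249.4]
tcp_rot: [-180.0, 0.0, 44.2]
ft_force: [-0.0, 0.5, -1.5]
finger_gap: 38.5
grip_force: 40.2
```

Call:
apply_moves:
  angular:
    - [0, 0, 0]
    - [0, 0, 0]
    - [0, 0, 0]
    - [0, 0, 0]
    - [0, 0, 0]
    - [0, 0, 0]
  travel:
    - [0, 0, 0]
    - [0, 0, 0]
    - [0, 0, 0]
    - [0, 0, 0]
    - [0, 0, 0]
    - [0, 0, 0]
  jaw: [0.3, 0.3, 0.3, 0.3, 0.3, 0.3]

```text
time: 29.42
tool_pos: [546.3, 0.1, 249.9]
tcp_rot: [-180.0, -0.0, 44.2]
ft_force: [0.3, 0.5, -2.1]
finger_gap: 38.8
grip_force: 40.2
```

```bash
python3 - <<'E'
from h import *
a=snap('scene')
f=lambda i,x,y,w,h,W,H:cv2.resize(i[y:y+h,x:x+w],(W,H),interpolation=cv2.INTER_CUBIC)
cv2.imwrite('pics/c9.png',f(a['color'],235,115,110,120,550,600)[...,::-1])
s=r.sense();print(s['qd'],s['tool_pos'],s['finger_gap'])
E
```

```text
[ 0.01817502 -0.05608894  0.01952083  0.00490298 -0.00463464  0.0825337 ] [5.46299515e+02 1.39653775e-01 2.49904445e+02] 38.2699670543728
```

View pics/c9.png

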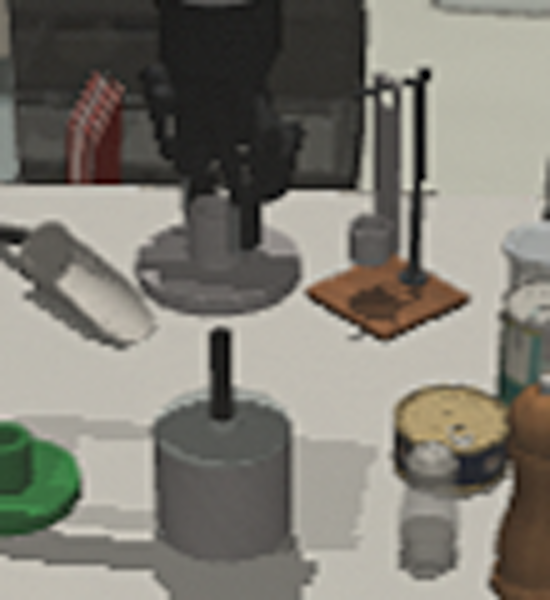

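The outer lid is held at (218,265), clear above the stem top (221,330). The inner lid is seated on the tin and the measure is on the peg at (388,95).

```bash
python3 -c "
from bench import r
print(r.hand_in())"
```

```text
the job is handed in; nothing more can be done
None
```

The job is done and handed in after about 29 s of robot time: the measure hangs on the peg, the inner lid is seated on the tin, and the outer lid is held still about 40 mm above the stem top (no verdict was returned).

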